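# Oil a punch and hold it in the V-block

### The job

Take the tallest steel punch out of the wooden stand, dip its lower tip for a moment into the small open glass oil pot, at least half-way down the pot, and lift it out again. Then bring it, upright and tip down, into the V-block that stands on end and press it sideways into the V so that its round shank bears firmly on both faces, the tip hovering about 8 mm above the base plate so that a ring can be slid under it. Finish while still gripping and pressing it there, and do not disturb the pot, the steel bench block or the other two punches.

Things in the scene. Friction and masses are not known exactly. Their poses are not given: they have to be found in the camera images.
- punch_mid (a point): Centre (half-way up) of the punch to use: a plain straight round steel punch, the tallest of the three, 120 mm long, 18 mm in diameter, its lowest 14 mm narrowing to a flat tip 12 mm across, mass about 0.24 kg. It stands upright, tip down, in one of the three holes of the wooden stand. z points up along the punch away from the tip. To clear the V-block and the pot, grip it 80 to 100 mm above its tip.
- punch_tip (a point): Centre of the flat lower tip of that punch, 60 mm below punch_mid along its axis; same axes.
- stand: Wooden punch stand, fixed, 170 (x) by 60 (y) by 45 mm high, origin at the centre of its underside; three holes 35 mm deep in a row along its x at -55, 0 and +55 mm. Which punch stands in which hole varies.
- punch_short: Bystander: plain round steel punch 80 mm long, 18 mm in diameter, standing in another hole; origin at its lower tip.
- punch_domed: Bystander: steel punch 90 mm long with a 28 mm wide rounded head at the top, standing in another hole; origin at its lower tip.
- pot: Small open amber-glass oil pot, loose, 0.25 kg, 45 mm high, 60 mm across outside, straight walls, no handle; origin at the centre of its underside.
- pot_rim (a point): Centre of the pot's round mouth, at rim height; the mouth is 54 mm wide, the inner floor 40 mm below.
- vblock: Base plate of the V-block, fixed to the bench: dark steel, 90 (x) by 80 (y) by 10 mm; origin at its underside, exactly below the axis of a fully seated 18 mm punch. The V groove above it is vertical and opens to -x of this frame (roughly towards the robot) and upwards; the punch is seated by moving it along +x. The block reaches to x = +31 mm, y = +-32 mm.
- v_seat (a point): Point on the top of the base plate on the axis of the fully seated punch: 10 mm above the vblock origin, same axes. The 90 degree V has its apex line at x = +12.7 mm and its mouth edges at x = -7.3 mm, y = +-20 mm; its walls rise 60 mm above the plate (70 mm above the bench).
- v_left: Half of the V-block with the contact face on the +y side, steel, rigid; origin at the middle of the face (28 mm wide, 60 mm high).
- v_right: The other half, with the contact face on the -y side; origin at the middle of the face.
- bench_block: Bystander: loose flat steel bench block 60 by 60 by 22 mm, origin at the centre of its underside.
Things that resemble listed ones, but are neither listed nor needed, are in the scene too. Several things have the shape of the vblock; the one meant has the colours described above. Leave any orange look-alike of the part that bears punch_mid alone.

How it is judged:
On the way, in this order (a step that is already met when the one before it is completed fails the run):
1. the gripped punch's tip is inside the oil pot, at least 18 mm below the rim (z of punch_tip in the frame of pot_rim below -0.018 m and horizontal distance between punch_tip and pot_rim below 0.027 m and contact force between the fingers and punch above 0.5 N), for 0.1 s.
2. the tip is lifted out above the rim again (z of punch_tip in the frame of pot_rim above 0.005 m and contact force between the fingers and punch above 0.5 N), for 0.05 s.
At the end, for the whole second after the job is handed in: The gripper still holds the punch; the punch presses on each of the two V faces with more than 1 N, is upright within 4.5 degrees and tip down, its tip is 2 to 16 mm above the base plate and within 6 mm (sideways) of the seated axis; the pot stands upright (contact force between the fingers and punch above 1 N and contact force between punch and v_left above 1 N and contact force between punch and v_right above 1 N and angle between punch_mid's own z axis and vertical below 0.08 rad and z of punch_tip in the frame of v_seat between 0.002 and 0.016 m and horizontal distance between punch_tip and v_seat below 0.006 m and angle between pot's own z axis and vertical below 0.1 rad); the arm keeps its last pose, push and grip.
It fails at once if the oil pot is tipped or shoved more than 20 mm (angle between pot's own z axis and vertical above 0.4 rad or distance of pot from where it was at the start of the episode above 0.02 m).
It fails at once if another punch is lifted or knocked out of its place (distance of any of punch_short, punch_domed from where it was at the start of the episode above 0.02 m).
It fails at once if the bench block is shoved more than 20 mm (distance of bench_block from where it was at the start of the episode above 0.02 m).
It also fails if it takes over 54 s, if anything falls off the work surface, if the arm or the gripper's body presses on something with over 40 N, if the wrist force passes 120 N, or if a joint passes its speed limit or range.

### The arm

A 6-joint arm with a two-finger parallel gripper is mounted at the origin on the work surface. World frame = base frame: x ahead of the robot, y to its left, z up, the work surface at z = 0. Lengths are in m, angles in rad, forces in N, time in s.
With the tool pointing down it reaches from about 0.35 to 0.975 m from the base axis. Payload 7.1 kg.
Tool frame: the origin (TCP) lies at the centre of the arm's flange, where the gripper is bolted on; the fingertips stand 182 mm ahead of it and the grasp point (between the pads) lies 163 mm ahead of it; z points along the fingers, y is the line along which they close (so a half turn about z gives the same grasp; the last joint's range is limited). The gripper opens to 88 mm and grips with 3 to 60 N. Pads are 20 mm wide; open, the fingers measure 115 mm over their backs; the gripper's body (75 mm by 178 mm) begins 61 mm behind the grasp point.
Start: joints at [-1.306, 0.423, 1.63, -0, 1.089, -0.019], TCP at [0.175, -0.6, 0.405] pointing down, gripper open.
Joint ranges: [-3, 3], [-0.9, 2.11], [0.09, 2.58], [-1.31, 4.45], [0.11, 2.69], [-2.54, 2.54]. Speed limits (rad/s): [2.39, 2.39, 3.01, 3.14, 3.14, 3.14].

### API

Orientations are given as a unit quaternion [w, x, y, z].
In Python, from cell import robot gives the robot as it stands.
- The arm moves only by the tool play_rows, never from a script. Its argument "targets" is a list of rows, each a list of 5 numbers: the shift along the tool's x, y, z as a fraction of full scale, then the turn about the tool's z as a fraction of full scale, then the opening, from -1 (shut) to 1 (fully open). In form: [[tx, ty, tz, twist, grip], ...]. A call has exactly 8 rows; each row is the pose to reach, as a shift and turn from the pose commanded when the call began, along the tool's axes at that moment; what a row does not reach only later rows make up. Full scale, the value 1, is 10 cm for a shift and 45 degrees for a turn. A row lasts 1/12 s, in which the tool goes at most 41.7 mm and 7.16 degrees, less where a joint would pass 70% of its speed; a pose out of reach is approached as far as the arm can. A call with a number of a shift or a turn outside -1 to 1 is refused whole. A call with a gripper value outside its range is refused whole. The fingers move at their own pace and stop on an object; the grip force is fixed at half the most. Time passes only in rows, so rows that repeat a pose let the fingers close, or fill a call up. It gives the time, the measured TCP pose, the force, the opening and the grip force at its end, in the units of the state.
- robot.state(): the state, without advancing time (a new reading comes with each control period).
- robot.capture(name): name is "scene" or "top"; returns a dict with "frame" (384x512x3 uint8, red, green, blue), "vertical_fov" (degrees; the focal length in pixels is half the picture's height over the tangent of half this angle, whatever the lens; pixels are square), "cx", "cy" (the principal point, pixels), "view" (4x4, takes a point from world to camera coordinates). Camera axes: x right, y down, z forward; pixel columns grow to the right and rows downward; lengths in m; the calibration is good to about 2 mm. A picture is of the moment at which its call begins. There is no depth.
- robot.finish_job(): hands the job in; it is judged then, once.
The state is a dict: "time_s": time; "qpos": joint angles; "qvel": joint speeds; "joint_efforts": joint torques, N m; "eef_pos": TCP position; "eef_rot": TCP orientation; "force": force on the tool from outside, world axes, zero at the start; "torque": the same for the moment, N m; "finger_gap": finger opening in m; "gripper_force": force on a finger pad.
Only numpy, scipy, OpenCV 4.12 (cv2) and the standard library are available. Lean on these libraries where they do the work, as an engineer would, in place of code of your own. Each camera call takes 0.05 s, during which the arm holds its last target. There are 200 camera calls.

## Working session

There is one attempt and no reset: what is moved stays moved. The work goes in short steps, Python scripts to look and compute and a tool call to move; the robot and the scene stay as the last step left them, time stands still between calls to the robot, and variables do not carry over. Pictures are saved under pics/ and viewed, at most 10 in all, crops included, and the job is handed in when it is done.

Besides the shell and the picture viewer there is one more tool, called by a JSON object that holds its "method" and its "body", one argument or row to a line. play_rows: Moves the arm, as the interface text tells. Shift numbers are shares of 10 cm and turn numbers shares of 45 degrees, none past 1 either way. Its arguments: {"type":"object","properties":{"targets":{"type":"array"}},"required":["targets"]}

```bash
mkdir -p pics; cat > h.py <<'E'
import numpy as np, cv2
from cell import robot
def cap(n):
    c=robot.capture(n); f=192/np.tan(np.radians(c["vertical_fov"])/2); return c,f
def ray(c,u,v,z):
    f=192/np.tan(np.radians(c["vertical_fov"])/2)
    V=np.array(c["view"]);R=V[:3,:3];o=-R.T@V[:3,3]
    d=R.T@np.array([(u-c["cx"])/f,(v-c["cy"])/f,1]); return o+d*(z-o[2])/d[2]
def proj(c,p):
    f=192/np.tan(np.radians(c["vertical_fov"])/2)
    V=np.array(c["view"]);q=V[:3,:3]@np.array(p)+V[:3,3]; return f*q[0]/q[2]+c["cx"],f*q[1]/q[2]+c["cy"]
def save(c,name,box=None,s=1):
    im=cv2.cvtColor(c["frame"],cv2.COLOR_RGB2BGR)
    if box: im=im[box[1]:box[3],box[0]:box[2]]
    cv2.imwrite("pics/"+name,cv2.resize(im,None,fx=s,fy=s,interpolation=cv2.INTER_CUBIC))
E
python3 - <<'E'
from h import *
for n in("scene","top"):
    c,f=cap(n); save(c,n+"0.png",s=1.5); V=np.array(c["view"]); print(n,f,c["cx"],c["cy"],-V[:3,:3].T@V[:3,3],V[:3,:3].round(3).tolist())
    np.save(n+"0.npy",c,allow_pickle=True)
s=robot.state();print(s)
E
```

```text
scene 403.0070190598691 258.0806173449729 193.6213467608231 [ 0.9424668  -0.29827014  0.78914844] [[0.594, 0.805, -0.009], [0.653, -0.488, -0.58], [-0.471, 0.339, -0.815]]
top 457.652678971465 254.93650831987537 184.75409013767865 [0.45657932 0.01959418 0.93867431] [[0.013, -1.0, 0.02], [-0.998, -0.015, -0.068], [0.068, -0.019, -0.997]]
{'time_s': 0.1, 'qpos': array([-1.30600374e+00,  4.23761912e-01,  1.63058964e+00, -4.35170378e-05,
        1.08861924e+00, -1.90243546e-02]), 'qvel': array([ 0.00033793, -0.00069906, -0.0033994 , -0.00094806,  0.00127358,
       -0.00140761]), 'joint_efforts': array([-7.04712274e-04, -5.45612240e+01, -2.74324715e+01,  6.44368306e-02,
        1.87821494e-02, -3.40211375e-05]), 'eef_pos': array([ 0.17495435, -0.59975586,  0.40399024]), 'eef_rot': array([-6.81509535e-04,  9.89946215e-01,  1.41442623e-01, -1.03588035e-04]), 'force': array([-0.26027822, -0.36727271, -0.39565122]), 'torque': array([ 0.01781502, -0.01074674,  0.01300203]), 'gripper_force': 0.0, 'finger_gap': 0.08819555509668527}
```

View pics/scene0.png

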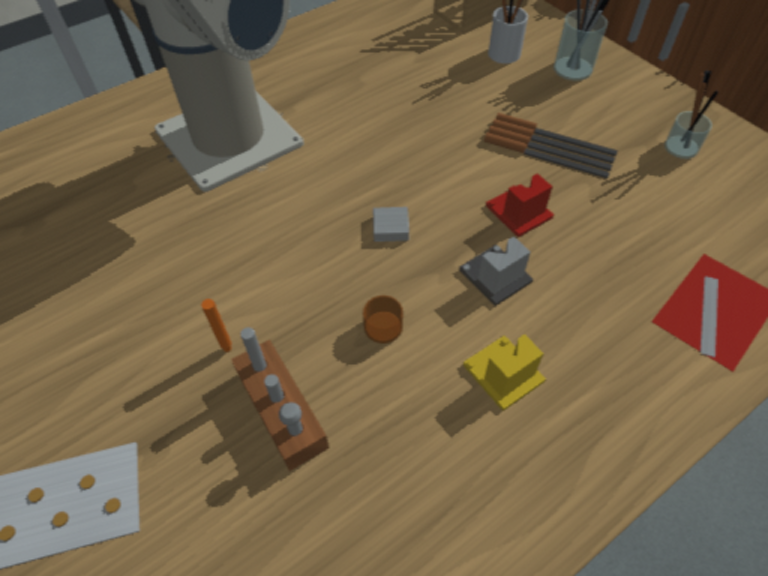

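View pics/top0.png

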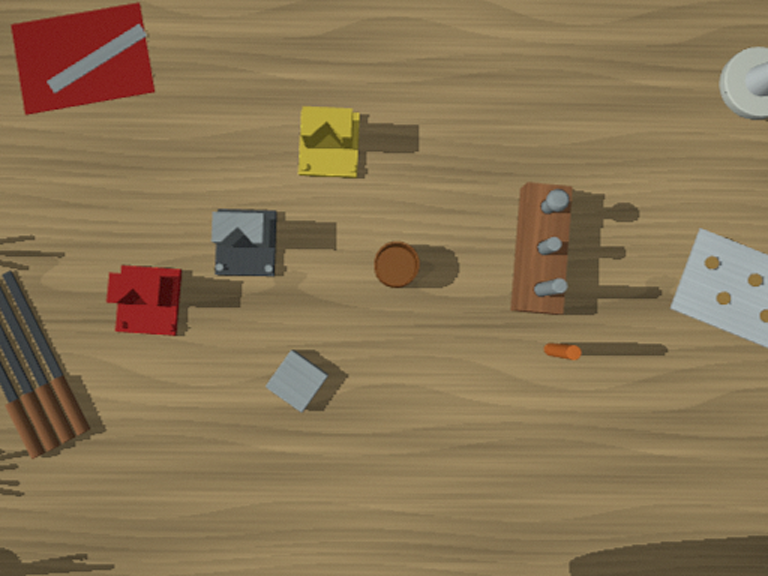

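The scene view shows the tall punch at (250,345), the pot at (383,318) and the grey V-block at (497,270). In the top view they are at (550,288), (397,265) and (245,242), and the V opens downward in the picture, which is −x. Next I'll take enlarged crops.

```bash
python3 - <<'E'
from h import *
t=np.load("top0.npy",allow_pickle=True).item(); s=np.load("scene0.npy",allow_pickle=True).item()
def crop(c,x0,y0,w,h,s): 
    return cv2.resize(cv2.cvtColor(c["frame"],cv2.COLOR_RGB2BGR)[y0:y0+h,x0:x0+w],None,fx=s,fy=s,interpolation=cv2.INTER_CUBIC)
# top: vblock (138..192,132..192) stand (335..390,118..214)
a=crop(t,138,134,50,50,8); b=crop(t,335,170,50,50,8)[:400]
cv2.imwrite("pics/crops.png",np.hstack([a,b])[:, :800])
a=crop(s,305,155,50,50,8); b=crop(s,145,210,50,50,8)
cv2.imwrite("pics/crops2.png",np.hstack([a,b]))
hsv=cv2.cvtColor(t["frame"],cv2.COLOR_RGB2HSV)
for n,(x0,y0,x1,y1) in dict(pot=(245,155,285,196)).items():
    m=np.zeros(hsv.shape[:2],np.uint8); sub=hsv[y0:y1,x0:x1]
    print(sub[20,20],sub[2,2],sub[20,38])
    m[y0:y1,x0:x1]=((sub[...,0]<13)&(sub[...,1]>140)).astype(np.uint8)*255
    cs,_=cv2.findContours(m,0,2); k=max(cs,key=cv2.contourArea)
    (u,v),r=cv2.minEnclosingCircle(k); e=cv2.fitEllipse(k); print(u,v,r,e)
    print(ray(t,u,v,.045),ray(t,e[0][0],e[0][1],.045),"r",r*.89/457)
E
```

```text
[ 14 163 122] [ 20  99 155] [20 97 84]Traceback (most recent call last):
  File "<stdin>", line 16, in <module>
cv2.error: OpenCV(4.12.0) /io/opencv/modules/imgproc/src/shapedescr.cpp:361: error: (-201:Incorrect size of input array) There should be at least 5 points to fit the ellipse in function 'fitEllipseNoDirect'
```

View pics/crops.png

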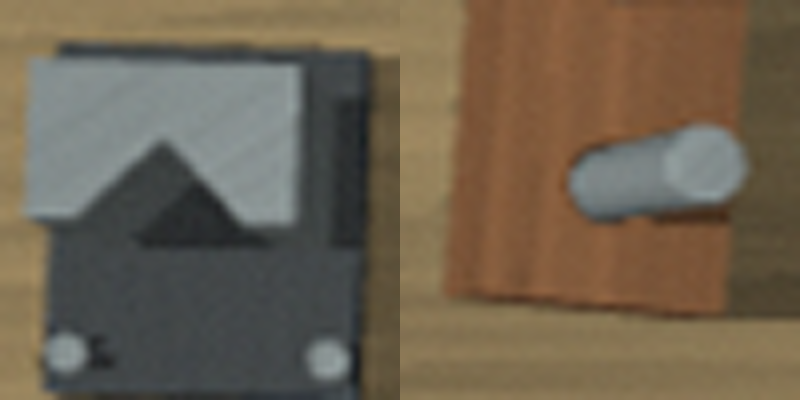

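View pics/crops2.png

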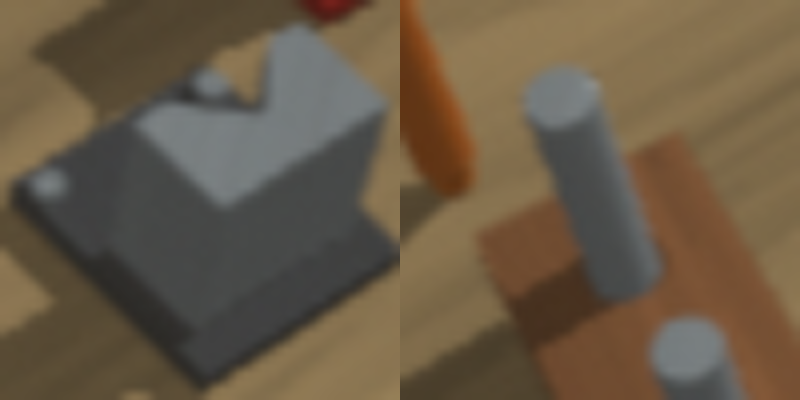

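The crops show the V-block's top face with corners (28,58), (300,66), (297,226), (25,218) and the apex at (164,141). The punch's top disc is at (305,163) in the top view and (164,99) in the scene crop.

```bash
python3 - <<'E'
from h import *
t=np.load("top0.npy",allow_pickle=True).item(); s=np.load("scene0.npy",allow_pickle=True).item()
P=lambda c,x0,y0,X,Y,z: ray(c,x0+(X+.5)/8-.5,y0+(Y+.5)/8-.5,z)
r=lambda a:(np.round(a[:2]*1000,1)).tolist()
print("V top");
for X,Y in[(28,58),(300,66),(297,226),(25,218),(164,141),(80,218),(240,224)]: print(r(P(t,138,134,X,Y,.07)))
print("V scene apex, mouths, corners");
for X,Y in[(262,108),(270,38),(165,102),(225,207),(385,100),(308,28),(138,122)]: print(r(P(s,305,155,X,Y,.07)))
print("plate top corners");
for X,Y in[(60,45),(370,52),(355,392),(45,388)]: print(r(P(t,138,134,X,Y,.01)))
print("punch",r(P(t,335,170,305,163,.13)),r(P(s,145,210,164,99,.13)))
print("stand -y corner top",r(P(t,335,170,325,314,.045)),r(P(t,335,170,48,297,.045)))
for n,c,(x0,y0,x1,y1) in(("t",t,(245,155,285,196)),("s",s,(235,190,275,232))):
    sub=cv2.cvtColor(c["frame"],cv2.COLOR_RGB2HSV)[y0:y1,x0:x1]
    m=((sub[...,0]<17)&(sub[...,1]>130)).astype(np.uint8)
    k=max(cv2.findContours(m,0,2)[0],key=cv2.contourArea); b=cv2.boundingRect(k)
    print(n,b); w=b[2]/2
    if n=="t": u,v=x0+b[0]+w-.5,y0+b[1]+b[3]/2-.5; print(r(ray(c,u,v,.045)), b[2]*.89/457)
    else:
        for p in ((.0,.0),):
            q=[x0+b[0]+w-.5,y0+b[1]]; print("scene pot top edge",q)
E
python3 -c "
from h import *;s=robot.state();print(s['eef_pos'],s['time_s'])"
```

```text
V top
[596.9, 221.0]
[596.1, 156.4]
[557.7, 156.1]
[558.6, 220.6]
[577.6, 188.2]
[558.8, 207.6]
[558.0, 169.7]
V scene apex, mouths, corners
[577.8, 188.7]
[559.9, 208.4]
[559.6, 168.0]
[597.8, 156.0]
[596.7, 218.8]
[563.8, 219.9]
[560.4, 156.9]
plate top corners
[610.1, 226.9]
[609.6, 148.1]
[522.6, 149.8]
[522.5, 228.1]
punch [506.0, -205.7] [508.5, -206.5]
stand -y corner top [474.2, -234.1] [477.4, -166.0]
t (4, 6, 31, 31)
[535.4, -15.2] 0.06037199124726477
s (7, 7, 27, 32)
scene pot top edge [255.0, 197]
[ 0.17495435 -0.59975586  0.40399024] 0.1
```

V-seat (565, 188), punch (507, −206) and pot (535, −15) mm agree across both views and with the given sizes. I'll grip along world x, so tool x = world +y and tool y = world +x, which needs about −73.7° of twist.

{"method": "play_rows", "body": {
  "targets": [
    [0.2,-0.14,0,-0.15,1],
    [0.4,-0.28,0,-0.3,1],
    [0.6,-0.42,0,-0.45,1],
    [0.8,-0.56,0,-0.6,1],
    [1,-0.7,0,-0.75,1],
    [1,-0.7,0,-0.9,1],
    [1,-0.7,0,-1,1],
    [1,-0.7,0,-1,1]
  ]
}}

```text
time_s: 0.77
eef_pos: [0.2518, -0.5043, 0.4044]
eef_rot: [-0.0, 0.86, 0.511, 0.0]
force: [0.1, -0.9, -0.7]
finger_gap: 0.0877
gripper_force: 0.0
```

{"method": "play_rows", "body": {
  "targets": [
    [0.3,0.06,0,-0.15,1],
    [0.6,0.12,0,-0.3,1],
    [0.9,0.18,0,-0.45,1],
    [1,0.2,0,-0.6,1],
    [1,0.2,0,-0.636,1],
    [1,0.2,0,-0.636,1],
    [1,0.2,0,-0.636,1],
    [1,0.2,0,-0.636,1]
  ]
}}

```text
time_s: 1.43
eef_pos: [0.3168, -0.4271, 0.4046]
eef_rot: [-0.0, 0.709, 0.705, 0.0]
force: [0.4, 0.6, -0.1]
finger_gap: 0.0877
gripper_force: 0.0
```

{"method": "play_rows", "body": {
  "targets": [
    [0.3,0.3,0,0,1],
    [0.6,0.6,0,0,1],
    [0.9,0.9,0,0,1],
    [1,1,0,0,1],
    [1,1,0,0,1],
    [1,1,0,0,1],
    [1,1,0,0,1],
    [1,1,0,0,1]
  ]
}}

```text
time_s: 2.1
eef_pos: [0.4164, -0.3279, 0.4046]
eef_rot: [-0.0, 0.709, 0.706, -0.0]
force: [0.6, 0.9, 0.0]
finger_gap: 0.0876
gripper_force: 0.0
```

{"method": "play_rows", "body": {
  "targets": [
    [0.3,0.3,0,0,1],
    [0.6,0.6,0,0,1],
    [0.9,0.9,0,0,1],
    [1,0.9,0,0,1],
    [1,0.9,0,0,1],
    [1,0.9,0,0,1],
    [1,0.9,0,0,1],
    [1,0.9,0,0,1]
  ]
}}

```text
time_s: 2.77
eef_pos: [0.5065, -0.2285, 0.4047]
eef_rot: [-0.0, 0.709, 0.706, -0.0]
force: [-0.3, 0.7, -0.7]
finger_gap: 0.0882
gripper_force: 0.0
```

{"method": "play_rows", "body": {
  "targets": [
    [0.225,0,0,0,1],
    [0.225,0,0.1,0,1],
    [0.225,0,0.3,0,1],
    [0.225,0,0.5,0,1],
    [0.225,0,0.7,0,1],
    [0.225,0,0.7,0,1],
    [0.225,0,0.7,0,1],
    [0.225,0,0.7,0,1]
  ]
}}

```text
time_s: 3.43
eef_pos: [0.5076, -0.2054, 0.3353]
eef_rot: [0.0, 0.708, 0.706, 0.0]
force: [0.1, 0.0, 0.9]
finger_gap: 0.0876
gripper_force: 0.0
```

```bash
python3 - <<'E'
from h import *
a,_=cap("scene"); b,_=cap("top")
A=[cv2.resize(cv2.cvtColor(c["frame"],cv2.COLOR_RGB2BGR)[y:y+110,x:x+80],None,fx=5,fy=5,interpolation=cv2.INTER_CUBIC) for c,x,y in((a,120,170),(b,330,120))]
cv2.imwrite("pics/app.png",np.hstack(A)); print(robot.state()["eef_pos"])
E
```

```text
[ 0.50783584 -0.20516517  0.33586931]
```

View pics/app.png

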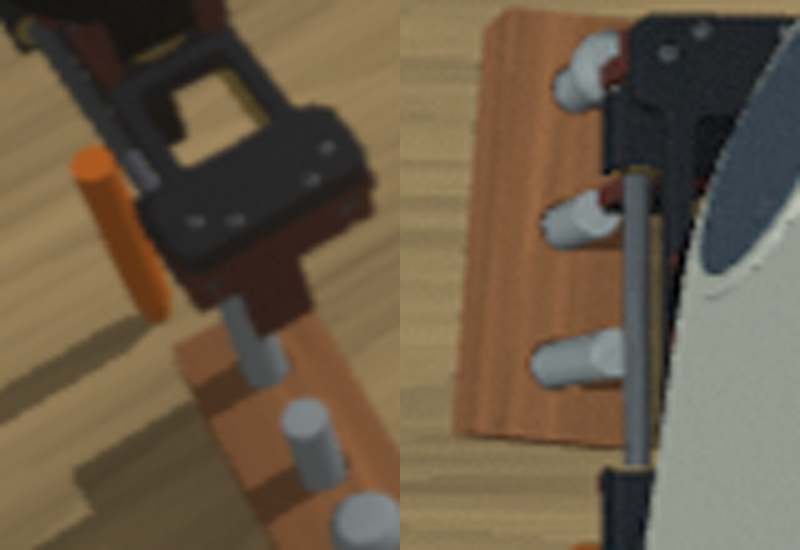

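The fingers straddle the tall punch along x. The top view also shows that the stand's row runs along x, so the fully open +x finger would hit the short punch. I'll narrow the opening to about 40 mm before going down.

{"method": "play_rows", "body": {
  "targets": [
    [0,0,0,0,-0.1],
    [0,0,0,0,-0.1],
    [0,0,0,0,-0.1],
    [0,0,0,0,-0.1],
    [0,0,0,0,-0.1],
    [0,0,0.05,0,-0.1],
    [0,0,0.1,0,-0.1],
    [0,0,0.1,0,-0.1]
  ]
}}

```text
time_s: 4.2
eef_pos: [0.5071, -0.2044, 0.3234]
eef_rot: [-0.001, 0.708, 0.706, -0.0]
force: [0.7, 0.3, -0.5]
finger_gap: 0.0401
gripper_force: 0.0
```

{"method": "play_rows", "body": {
  "targets": [
    [0,0,0.1,0,-0.1],
    [0,0,0.2,0,-0.1],
    [0,0,0.3,0,-0.1],
    [0,0,0.4,0,-0.1],
    [0,0,0.5,0,-0.1],
    [0,0,0.6,0,-0.1],
    [0,0,0.67,0,-0.1],
    [0,0,0.67,0,-0.1]
  ]
}}

```text
time_s: 4.87
eef_pos: [0.507, -0.2044, 0.2558]
eef_rot: [-0.001, 0.708, 0.706, -0.001]
force: [-0.0, 0.4, -0.3]
finger_gap: 0.0394
gripper_force: 0.0
```

{"method": "play_rows", "body": {
  "targets": [
    [-0.02,0,0,0,-0.1],
    [-0.02,0,0,0,-0.5],
    [-0.02,0,0,0,-1],
    [-0.02,0,0,0,-1],
    [-0.02,0,0,0,-1],
    [-0.02,0,0,0,-1],
    [-0.02,0,0,0,-1],
    [-0.02,0,0,0,-1]
  ]
}}

```text
time_s: 5.53
eef_pos: [0.5069, -0.2066, 0.258]
eef_rot: [-0.001, 0.708, 0.706, -0.001]
force: [-4.1, -1.2, 6.2]
finger_gap: 0.0176
gripper_force: 30.0
```

{"method": "play_rows", "body": {
  "targets": [
    [0,0,0,0,-1],
    [0,0,-0.05,0,-1],
    [0,0,-0.1,0,-1],
    [0,0,-0.15,0,-1],
    [0,0,-0.2,0,-1],
    [0,0,-0.2,0,-1],
    [0,0,-0.2,0,-1],
    [0,0,-0.2,0,-1]
  ]
}}

```text
time_s: 6.2
eef_pos: [0.5078, -0.2066, 0.2787]
eef_rot: [0.001, 0.708, 0.706, 0.0]
force: [-4.2, 1.3, 8.4]
finger_gap: 0.0176
gripper_force: 30.0
```

{"method": "play_rows", "body": {
  "targets": [
    [0,0,-0.1,0,-1],
    [0,0,-0.2,0,-1],
    [0,0,-0.3,0,-1],
    [0,0,-0.4,0,-1],
    [0,0,-0.5,0,-1],
    [0,0,-0.6,0,-1],
    [0,0,-0.7,0,-1],
    [0,0,-0.7,0,-1]
  ]
}}

```text
time_s: 6.87
eef_pos: [0.5081, -0.2069, 0.3502]
eef_rot: [0.002, 0.708, 0.706, 0.001]
force: [1.1, -1.0, -2.1]
finger_gap: 0.0176
gripper_force: 30.0
```

```bash
python3 - <<'E'
from h import *
a,_=cap("scene"); s=robot.state(); np.save("lift.npy",a,allow_pickle=True)
im=cv2.cvtColor(a["frame"],cv2.COLOR_RGB2BGR)[120:270,90:270]
cv2.imwrite("pics/lift.png",cv2.resize(im,None,fx=4,fy=4,interpolation=cv2.INTER_CUBIC)); print(s["eef_pos"],s["force"],s["torque"])
p=s["eef_pos"]
for d in(-.163,-.163-.085,-.163+.035): q=proj(a,[p[0],p[1],p[2]+d]); print((q[0]-90)*4,(q[1]-120)*4)
E
```

```text
[ 0.50785788 -0.20676353  0.34905893] [-0.85631177  0.06113488 -1.53176052] [-0.04872864 -0.08549404 -0.00755965]
274.6421139346187 341.9973767412174
310.6970094358961 437.65741412175
257.717687657773 297.093869803311
```

View pics/lift.png

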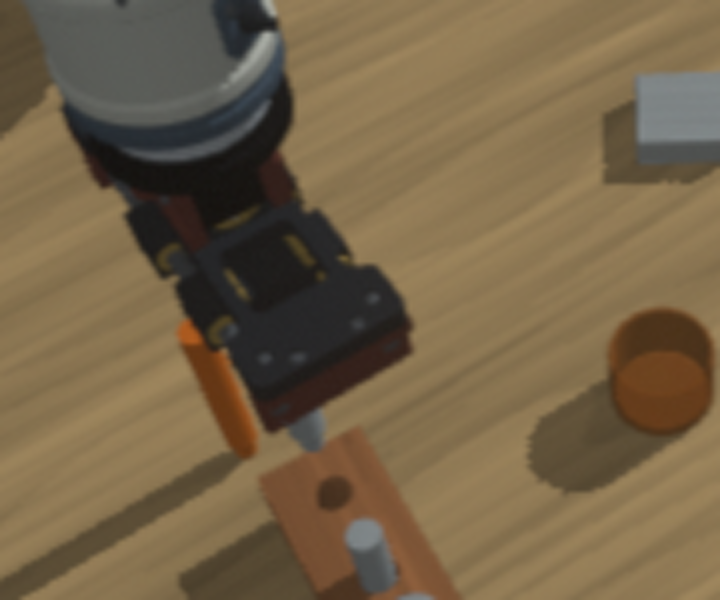

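The punch is held upright and clear of its hole, with its tip at about (315,448), close to the predicted spot. Now over to the pot.

{"method": "play_rows", "body": {
  "targets": [
    [0.15,0,0,0,-1],
    [0.35,0.05,0,0,-1],
    [0.55,0.1,0,0,-1],
    [0.75,0.14,0,0,-1],
    [0.9,0.14,0,0,-1],
    [1,0.14,0,0,-1],
    [1,0.14,0,0,-1],
    [1,0.14,0,0,-1]
  ]
}}

```text
time_s: 7.58
eef_pos: [0.5216, -0.1065, 0.3474]
eef_rot: [-0.0, 0.707, 0.707, -0.0]
force: [0.0, 0.3, -2.4]
finger_gap: 0.0174
gripper_force: 30.0
```

{"method": "play_rows", "body": {
  "targets": [
    [0.15,0,0,0,-1],
    [0.35,0.05,0,0,-1],
    [0.55,0.1,0,0,-1],
    [0.75,0.13,0,0,-1],
    [0.9,0.13,0,0,-1],
    [0.92,0.13,0,0,-1],
    [0.92,0.13,0,0,-1],
    [0.92,0.13,0,0,-1]
  ]
}}

```text
time_s: 8.25
eef_pos: [0.5349, -0.0155, 0.3476]
eef_rot: [0.0, 0.708, 0.706, -0.0]
force: [0.0, -0.3, -3.0]
finger_gap: 0.0175
gripper_force: 30.0
```

```bash
python3 - <<'E'
from h import *
a,_=cap("scene"); s=robot.state()
im=cv2.cvtColor(a["frame"],cv2.COLOR_RGB2BGR)[140:265,180:330]
cv2.imwrite("pics/pot.png",cv2.resize(im,None,fx=4,fy=4,interpolation=cv2.INTER_CUBIC)); print(s["eef_pos"],s["force"],s["gripper_force"])
p=s["eef_pos"]
for z in(p[2]-.248,.045): q=proj(a,[p[0],p[1],z]); print((q[0]-180)*4,(q[1]-140)*4)
E
```

```text
[ 0.53490036 -0.01569506  0.34762627] [ 0.24845594  0.45697552 -2.67708426] 29.977997839450836
295.6213303393731 206.87225826475128
297.2908306751101 264.3763739451663
```

View pics/pot.png

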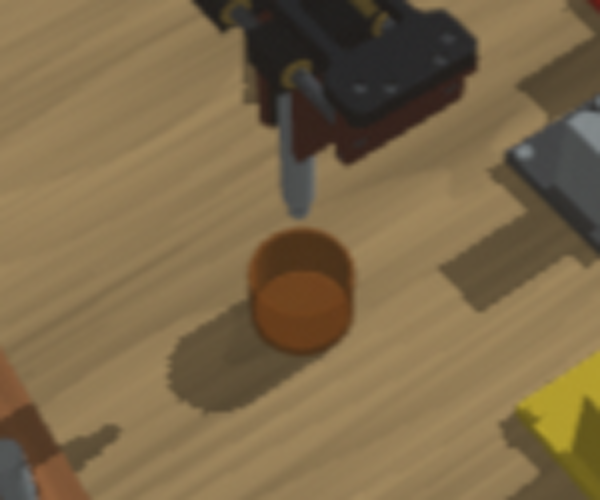

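The tip at (298,213) sits above the rim centre at (301,265), matching the prediction. Dipping now.

{"method": "play_rows", "body": {
  "targets": [
    [0.02,0,0.1,0,-1],
    [0.02,0,0.25,0,-1],
    [0.02,0,0.4,0,-1],
    [0.02,0,0.55,0,-1],
    [0.02,0,0.7,0,-1],
    [0.02,0,0.79,0,-1],
    [0.02,0,0.79,0,-1],
    [0.02,0,0.79,0,-1]
  ]
}}

```text
time_s: 8.97
eef_pos: [0.5348, -0.013, 0.2682]
eef_rot: [-0.0, 0.708, 0.706, -0.0]
force: [0.8, -0.0, -1.0]
finger_gap: 0.0174
gripper_force: 30.0
```

{"method": "play_rows", "body": {
  "targets": [
    [0,0,0,0,-1],
    [0,0,0,0,-1],
    [0,0,-0.1,0,-1],
    [0,0,-0.25,0,-1],
    [0,0,-0.4,0,-1],
    [0,0,-0.55,0,-1],
    [0,0,-0.7,0,-1],
    [0,0,-0.7,0,-1]
  ]
}}

```text
time_s: 9.63
eef_pos: [0.536, -0.0127, 0.3426]
eef_rot: [0.002, 0.708, 0.706, 0.002]
force: [-0.3, 0.2, -0.7]
finger_gap: 0.0176
gripper_force: 30.0
```

{"method": "play_rows", "body": {
  "targets": [
    [0.15,-0.05,0,0,-1],
    [0.35,-0.1,0,0,-1],
    [0.55,-0.15,0,0,-1],
    [0.75,-0.16,0,0,-1],
    [0.9,-0.16,0,0,-1],
    [1,-0.16,0,0,-1],
    [1,-0.16,0,0,-1],
    [1,-0.16,0,0,-1]
  ]
}}

```text
time_s: 10.3
eef_pos: [0.5191, 0.0875, 0.3387]
eef_rot: [0.0, 0.707, 0.707, -0.0]
force: [0.5, 0.8, -2.4]
finger_gap: 0.0175
gripper_force: 30.0
```

{"method": "play_rows", "body": {
  "targets": [
    [0.15,0,0,0,-1],
    [0.35,0,0,0,-1],
    [0.55,0,0,0,-1],
    [0.75,0,0,0,-1],
    [0.9,0,0,0,-1],
    [1,0,0,0,-1],
    [1,0,0,0,-1],
    [1,0,0,0,-1]
  ]
}}

```text
time_s: 10.97
eef_pos: [0.5193, 0.1869, 0.3385]
eef_rot: [0.0, 0.708, 0.707, -0.0]
force: [0.1, -1.1, -2.3]
finger_gap: 0.0175
gripper_force: 30.0
```

{"method": "play_rows", "body": {
  "targets": [
    [0.01,0,0.1,0,-1],
    [0.01,0,0.2,0,-1],
    [0.01,0,0.3,0,-1],
    [0.01,0,0.4,0,-1],
    [0.01,0,0.5,0,-1],
    [0.01,0,0.6,0,-1],
    [0.01,0,0.65,0,-1],
    [0.01,0,0.65,0,-1]
  ]
}}

```text
time_s: 11.63
eef_pos: [0.5188, 0.1882, 0.272]
eef_rot: [-0.001, 0.708, 0.706, -0.001]
force: [-0.5, 0.6, -2.4]
finger_gap: 0.0176
gripper_force: 30.0
```

```bash
python3 - <<'E'
from h import *
a,_=cap("top"); a2,_=cap("scene"); s=robot.state()
A=[cv2.resize(cv2.cvtColor(c["frame"],cv2.COLOR_RGB2BGR)[y:y+100,x:x+80],None,fx=5,fy=5,interpolation=cv2.INTER_CUBIC) for c,x,y in((a,125,110),(a2,280,120))]
cv2.imwrite("pics/v1.png",np.hstack(A)); print(s["eef_pos"],s["eef_rot"],s["force"],s["torque"],s["gripper_force"])
p=s["eef_pos"]; print([(x-280)*5 if i==0 else (x-120)*5 for i,x in enumerate(proj(a2,[p[0],p[1],p[2]-.249]))])
E
```

```text
[0.51939696 0.18841597 0.27345461] [-8.82349740e-05  7.07831810e-01  7.06380985e-01 -1.57388704e-04] [ 0.11715656 -1.01153815 -1.72210484] [-0.02901919 -0.08733488 -0.03604151] 29.978064000606537
[np.float64(190.22558242032972), np.float64(224.98449943088502)]
```

View pics/v1.png

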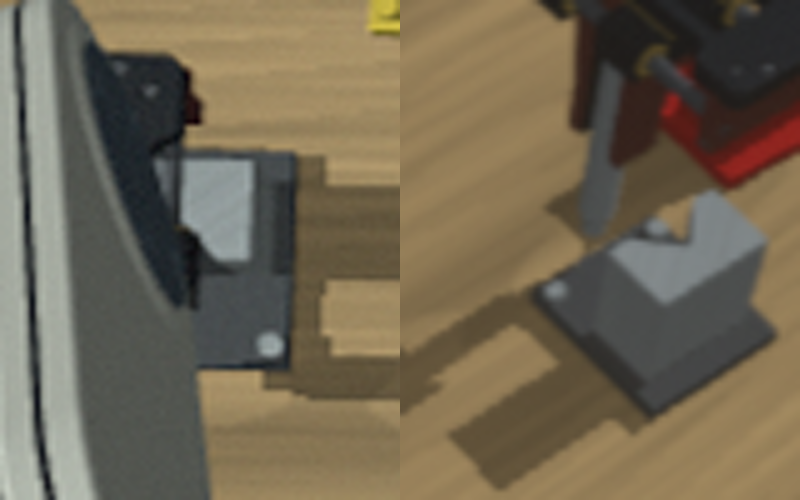

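The tip at (194,232) in the right panel is about 2 mm from prediction, in front of the V and just above the plate. I'll go 5 mm lower, then slide slowly into the V.

{"method": "play_rows", "body": {
  "targets": [
    [0,0,0.05,0,-1],
    [0,0.05,0.05,0,-1],
    [0,0.12,0.05,0,-1],
    [0,0.2,0.05,0,-1],
    [0,0.28,0.05,0,-1],
    [0,0.35,0.05,0,-1],
    [0,0.4,0.05,0,-1],
    [0,0.4,0.05,0,-1]
  ]
}}

```text
time_s: 12.4
eef_pos: [0.5607, 0.1883, 0.2688]
eef_rot: [0.0, 0.708, 0.706, 0.001]
force: [-0.7, 0.2, -1.8]
finger_gap: 0.0174
gripper_force: 30.0
```

{"method": "play_rows", "body": {
  "targets": [
    [0,0.01,0,0,-1],
    [0,0.02,0,0,-1],
    [0,0.03,0,0,-1],
    [0,0.04,0,0,-1],
    [0,0.04,0,0,-1],
    [0,0.04,0,0,-1],
    [0,0.04,0,0,-1],
    [0,0.04,0,0,-1]
  ]
}}

```text
time_s: 13.07
eef_pos: [0.5633, 0.1883, 0.2687]
eef_rot: [-0.0, 0.708, 0.706, 0.0]
force: [0.6, 0.3, -1.8]
finger_gap: 0.0172
gripper_force: 30.0
```

Height is right (tip ≈ 0.019). There's no contact yet, so I'll continue in 2 mm steps.

{"method": "play_rows", "body": {
  "targets": [
    [0,0.005,0,0,-1],
    [0,0.01,0,0,-1],
    [0,0.015,0,0,-1],
    [0,0.02,0,0,-1],
    [0,0.02,0,0,-1],
    [0,0.02,0,0,-1],
    [0,0.02,0,0,-1],
    [0,0.02,0,0,-1]
  ]
}}

```text
time_s: 13.73
eef_pos: [0.5653, 0.1883, 0.2687]
eef_rot: [-0.0, 0.708, 0.706, 0.0]
force: [0.1, -0.2, -2.5]
finger_gap: 0.0173
gripper_force: 30.0
```

{"method": "play_rows", "body": {
  "targets": [
    [0,0.005,0,0,-1],
    [0,0.01,0,0,-1],
    [0,0.015,0,0,-1],
    [0,0.015,0,0,-1],
    [0,0.015,0,0,-1],
    [0,0.015,0,0,-1],
    [0,0.015,0,0,-1],
    [0,0.015,0,0,-1]
  ]
}}

```text
time_s: 14.4
eef_pos: [0.5663, 0.1881, 0.2684]
eef_rot: [-0.0, 0.708, 0.706, -0.001]
force: [-5.2, -2.0, 0.7]
finger_gap: 0.0176
gripper_force: 30.0
```

Contact: Fx −5, Fy −2, so the left face carries more. I'll shift slightly to −y and press a little further.

{"method": "play_rows", "body": {
  "targets": [
    [-0.005,0,0,0,-1],
    [-0.005,0.005,0,0,-1],
    [-0.005,0.008,0,0,-1],
    [-0.005,0.008,0,0,-1],
    [-0.005,0.008,0,0,-1],
    [-0.005,0.008,0,0,-1],
    [-0.005,0.008,0,0,-1],
    [-0.005,0.008,0,0,-1]
  ]
}}

```text
time_s: 15.07
eef_pos: [0.5667, 0.1878, 0.2684]
eef_rot: [-0.001, 0.708, 0.706, -0.001]
force: [-7.5, 0.1, 1.1]
finger_gap: 0.0177
gripper_force: 30.0
```

```bash
python3 - <<'E'
from h import *
F=[]
for i in range(6):
    a2,_=cap("scene"); s=robot.state(); F.append(np.r_[s["force"],s["torque"]])
print(np.mean(F,0).round(2),s["eef_pos"],s["eef_rot"],s["gripper_force"],s["time_s"])
cv2.imwrite("pics/v2.png",cv2.resize(cv2.cvtColor(a2["frame"],cv2.COLOR_RGB2BGR)[120:220,280:380],None,fx=6,fy=6,interpolation=cv2.INTER_CUBIC))
E
```

```text
[-7.22 -0.27  0.87 -0.06  1.4   0.  ] [0.56672482 0.18781389 0.26836705] [-0.00091926  0.70787382  0.70633742 -0.0011222 ] 29.969122409820557 15.3667
```

View pics/v2.png

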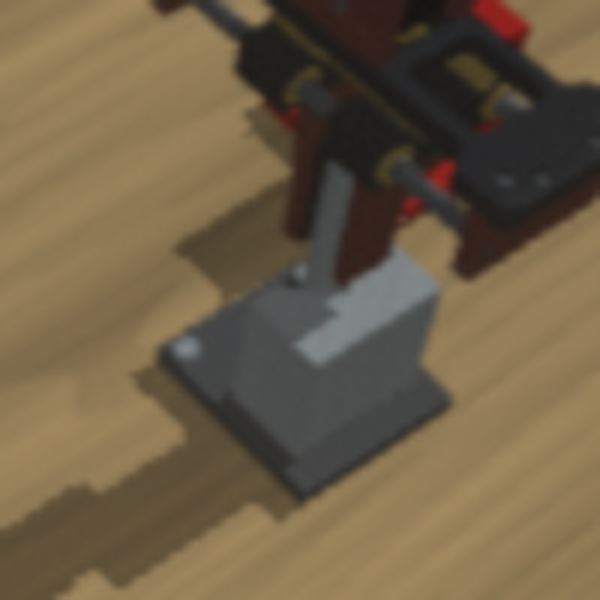

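The punch is seated in the V: Fx −7.2 N and Fy about 0, so roughly 5 N on each face. The tip is about 9 mm above the plate and the tool is vertical. Handing in.

```bash
python3 -c "
from h import *;print(robot.finish_job())"
```

```text
the job is handed in; nothing more can be done
None
```

I handed the job in at about 15 s, with no verdict returned: the tall punch was dipped in the oil pot to an estimated 26 mm below the rim, lifted out, and is now gripped and pressed upright in the dark steel V-block at about 5 N per face, worked out from the wrist force, with its tip about 9 mm above the base plate; I saw no contact with the pot, bench block or other punches.

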